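# Tip the offcuts into the scrap bin and park the tote

## Task

Lift the plywood tote by its handle with the three wooden offcuts in it, carry it over to the green scrap bin and tip all three offcuts out of its open end into the bin. Then set the empty tote down gently, upright and flat on the floor of the big square bay of the low wooden dock, and let go. Leave everything else where it is.

Things in the scene. Friction and masses are not known exactly. Their poses are not given: they have to be found in the camera images.
- tote: loose plywood scoop tote, 170 x 170 mm, 0.28 kg; origin at the centre of its underside, z up. Floor 6 mm thick, walls 6 mm thick and 50 mm high on the +x, +y and -y sides; the whole -x side is open (no sill), so the offcuts slide out there when that side is tipped down more than about 25 to 40 degrees, and stay put while it is carried level. A handle stands over the middle
- tote_handle (a point): middle of the tote's rigid handle bar, 118 mm straight above the tote's origin. The bar runs along the tote's y, 158 mm long between two side posts, 14 mm thick (tote x) and 28 mm tall, so it is gripped across its 14 mm; free height beneath it is 98 mm above the tote floor
- tote_lip (a point): middle of the tote's open edge, over which the offcuts slide: 85 mm from the origin along the tote's -x, 6 mm above the underside (top of the floor)
- offcut_a_mid (a point): dark mahogany rail offcut, 140 x 45 x 22 mm, 0.07 to 0.13 kg, one of the three lying lengthwise in the tote; this point is the middle of the block
- offcut_b_mid (a point): pale sawn wooden wedge, 120 x 45 mm, up to 50 mm high, 0.08 to 0.16 kg, lying lengthwise in the middle of the tote; this point is 20 mm above the centre of its underside
- offcut_c_mid (a point): dark mahogany rail offcut, 140 x 45 x 22 mm, 0.07 to 0.13 kg, one of the three lying lengthwise in the tote; this point is the middle of the block
- bin: green sheet-metal scrap bin, fixed to the bench, empty at the start: 210 mm (its x) by 250 mm (its y), 90 mm high, walls 4 mm, open top; origin at the centre of its underside on the bench, z up; its x is its short way and points roughly to the left as seen from the robot; tipping along its x, either way, suits it best
- dock: low pale wooden dock with two cells, fixed to the bench; origin on the bench at the centre of the big square bay, z up. Floor top 6 mm above the bench; the bay is 188 x 188 mm inside (94 mm each way from the origin), and its rim and divider are 8 mm thick and 26 mm high above the bench. A narrow cell (73 mm, beyond the divider on the +x side) holds the sanding block. The tote may stand in the bay facing any of the four ways
- glue_tin: bystander: dark blue round tin, 70 mm across, 72 mm high; origin under its centre
- button_tin: bystander: red round tin, 72 mm across, 44 mm high; origin under its centre
- tacks_box: bystander: cream card box, 73 x 113 x 39 mm; origin under its centre
- beeswax: bystander: brown cake of beeswax, 62 mm across, 22 mm high; origin under its centre
- sanding_block: bystander: cork-soled wooden sanding block, 63 x 110 x 30 mm, in the narrow cell of the dock; origin under its centre
There are look-alikes about, which are no part of the job. What is shaped like the part that bears offcut_c_mid but blue is not meant.

How it is judged:
By the outcome, as a careful person would: the job done as asked, in the order asked, and still so for the second after the job is handed in, with the robot touching nothing.
It also fails if it takes over 59 s, if anything falls off the work surface, if the arm or the gripper's body presses on something with over 40 N, if the wrist force passes 120 N, or if a joint passes its speed limit or range.

## Robot

A 6-joint arm with a two-finger parallel gripper is mounted at the origin on a cart in front of the work surface, level with it; the furniture and walls round the work are solid. World frame = base frame: x ahead of the robot, y to its left, z up, the work surface at z = 0. Lengths are in mm, angles in rad, forces in N, time in s.
With the tool pointing down it reaches from about 300 to 850 mm from the base axis. Payload 4.2 kg.
Tool frame: the origin (TCP) lies between the finger pads; the fingertips stand 8 mm ahead of it and the grasp point (between the pads) lies 11 mm behind it; y points along the fingers, x is the direction in which the jaws open and shut, and the axes are right-handed (so a half turn about y gives the same grasp; the last joint's range is limited). The gripper opens to 91 mm and grips with 3 to 60 N. Pads are 32 mm wide; open, the fingers measure 118 mm over their backs; the gripper's body (76 mm by 178 mm) begins 60 mm behind the grasp point.
Start: joints at [-1.324, 0.32, 1.565, -0, 1.257, -0.02], TCP at [151.599, -554.671, 221.976] pointing down, gripper open.
Joint ranges: [-3.11, 3.11], [-0.84, 2.01], [0.21, 2.61], [-1.34, 4.49], [0.05, 2.63], [-2.56, 2.56]. Speed limits (rad/s): [2.57, 2.57, 3.14, 3.14, 3.14, 3.14].

## Interface

Orientations are given as a unit quaternion [x, y, z, w].
In Python, from cell import monitor, get_image, job_done gives the robot as it stands.
- The arm moves only by the shell command python3 -m creep 'ROWS' [OPENING] [FORCE]. ROWS is text: rows parted by semicolons, each of 6 numbers parted by spaces: the shift along the tool's x, y, z in m, then the turn, a rotation vector about the tool's x, y, z in rad. In form: tx ty tz rx ry rz; .... A call has 1 to 5 rows; each row shifts and turns the pose as measured when the row begins, along the tool's axes as they then stand; what a row does not reach is not made up. A row lasts 1/10 s, in which the tool goes at most 50 mm and 8.59 degrees, less where a joint would pass 70% of its speed; a pose out of reach is approached as far as the arm can. A call with a gripper value outside its range is refused whole. OPENING is the finger opening in m, from 0 to 0.0912, set as the call begins (- or left out, the last holds). The fingers move at their own pace and stop on an object; FORCE is the grip in N (left out, the last holds). Time passes only in rows, so rows that do not move let the fingers close. It gives the time, the measured TCP pose, the force and the opening at its end, in the units of the state.
- monitor.read_state(): the state, without advancing time (a new reading comes with each control period).
- get_image(name): name is "side" or "top"; returns a dict with "image" (400x640x3 uint8, red, green, blue), "fovy" (degrees; the focal length in pixels is half the picture's height over the tangent of half this angle, whatever the lens; pixels are square), "cx", "cy" (the principal point, pixels), "R" (3x3) and "t" (3): a world point X has camera coordinates R X + t. Camera axes: x right, y down, z forward; pixel columns grow to the right and rows downward; lengths in mm; the calibration is good to about 2 mm. A picture is of the moment at which its call begins. There is no depth.
- job_done(): hands the job in, once; it reports no verdict.
The state is a dict: "time": time; "qpos": joint angles; "joint_vel": joint speeds; "effort": joint torques, N m; "ee_pos": TCP position; "ee_rot": TCP orientation; "wrist_force": force on the tool from outside, world axes, zero at the start; "moment": the same for the moment, N m; "gripper_width": finger opening in mm.
Only numpy, scipy, OpenCV 4.12 (cv2) and the standard library are available. Lean on these libraries where they do the work, as an engineer would, in place of code of your own. Each camera call takes 0.05 s, during which the arm holds its last target. There are 200 camera calls.

## Working session

There is one attempt and no reset: what is moved stays moved. The work goes in short steps, Python scripts to look and compute and a shell command to move; the robot and the scene stay as the last step left them, time stands still between calls to the robot, and variables do not carry over. Pictures are saved under pics/ and viewed, about 8 in all and at most 12, crops included, and the job is handed in when it is done.

```bash
ls; mkdir -p pics
cat > h.py <<'E'
import numpy as np, cv2
from cell import monitor, get_image
from scipy.spatial.transform import Rotation as Ro
def shot(name, fn):
    d=get_image(name); np.savez('pics/'+fn+'.npz',**{k:np.asarray(v) for k,v in d.items()})
    cv2.imwrite('pics/'+fn+'.png',cv2.cvtColor(d['image'],cv2.COLOR_RGB2BGR)); return d
def load(fn): return dict(np.load('pics/'+fn+'.npz'))
def ray(d,u,v):
    f=200/np.tan(np.radians(float(d['fovy']))/2)
    r=np.array([(u-d['cx'])/f,(v-d['cy'])/f,1.]); R=np.array(d['R']);t=np.array(d['t'])
    return -R.T@t, R.T@r
def onz(d,u,v,z):
    c,r=ray(d,u,v); return c+r*(z-c[2])/r[2]
def proj(d,X):
    f=200/np.tan(np.radians(float(d['fovy']))/2)
    p=np.array(d['R'])@np.asarray(X,float)+np.array(d['t']); return np.array([f*p[0]/p[2]+float(d['cx']),f*p[1]/p[2]+float(d['cy'])])
E
python3 - <<'E'
from h import *
for n in('top','side'):
    d=shot(n,n+'0'); print(n,d['fovy'],d['cx'],d['cy'],ray(d,320,200),d['image'].shape)
print(monitor.read_state())
E
```

```text
pics
top 51.55426828867229 320.29721289715025 191.32996301573397 (array([ 394.05684953,   -5.49852968, 1442.16249989]), array([ 0.08707734, -0.01359002, -0.99632908])) (400, 640, 3)
side 46.33088379516044 326.33625884193395 195.92793485136326 (array([ 617.48879516, 1290.55926063, 1051.09899955]), array([-0.03707334, -0.80963728, -0.58598013])) (400, 640, 3)
{'time': 0.1, 'qpos': array([-1.32398275e+00,  3.20241730e-01,  1.56556245e+00, -2.31076112e-05,
        1.25740768e+00, -2.00158484e-02]), 'joint_vel': array([-1.45288649e-04, -1.33001098e-03, -2.02836891e-03,  4.52739349e-04,
        3.50310429e-05,  1.92428695e-03]), 'effort': array([ 1.29667016e-03, -4.13332880e+01, -2.32510257e+01,  7.28734117e-02,
        4.21845820e-02, -5.85243811e-05]), 'ee_pos': array([ 151.48883544, -554.22347049,  221.19434185]), 'ee_rot': array([-0.5617174 ,  0.42949778, -0.42859209,  0.56241803]), 'wrist_force': array([-0.76780389, -0.13147856, -0.55351876]), 'moment': array([-0.01829363,  0.03048552,  0.00107452]), 'gripper_width': 91.26881978767577}
```

View pics/top0.png

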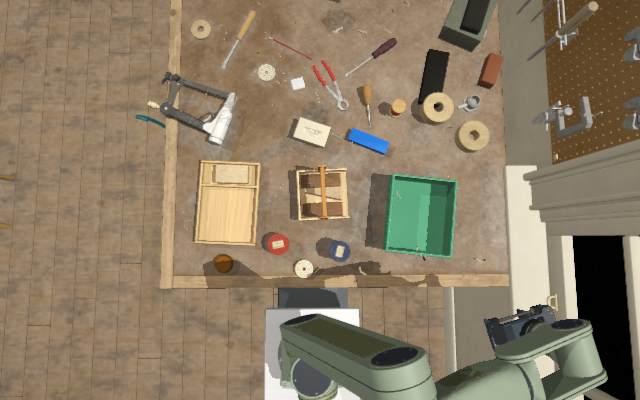

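View pics/side0.png

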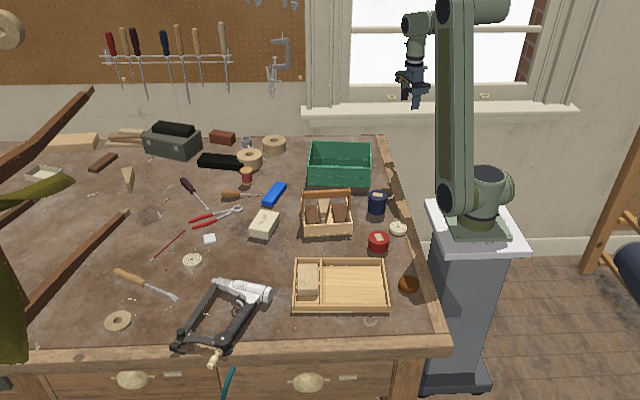

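Run:
```python
from h import *
t=load('top0');s=load('side0')
a=cv2.resize(t['image'][150:240,275:405],None,fx=6,fy=6,interpolation=cv2.INTER_CUBIC)[:, :780]
b=cv2.resize(s['image'][175:255,285:415],None,fx=6,fy=6,interpolation=cv2.INTER_CUBIC)
A=np.vstack([a[:300*2],b]);A=cv2.resize(A,None,fx=.58,fy=.58);print(A.shape)
cv2.imwrite('pics/crop1.png',A[:600,:,::-1])
R=Ro.from_quat(monitor.read_state()['ee_rot']).as_matrix();print(R.round(3))
# bin & dock corners on z
hsv=cv2.cvtColor(t['image'],cv2.COLOR_RGB2HSV)
m=cv2.inRange(hsv,(65,90,40),(90,255,255));m[:,:370]=0;m[:,480:]=0;m[:160]=0;m[270:]=0
c=max(cv2.findContours(m,0,2)[0],key=cv2.contourArea)
r=cv2.minAreaRect(c);bp=cv2.boxPoints(r);print(bp)
P=np.array([onz(t,u,v,90)[:2] for u,v in bp]);print('bin top',P.round(),P.mean(0),np.linalg.norm(P-np.roll(P,1,0),axis=1))
for n,(u,v) in dict(bayLB=(195,243),bayRB=(257,244),LT=(200,161),RT=(260,163)).items(): print(n,onz(t,u,v,26).round())
```

```text
(592, 452, 3)
[[ 0.264 -0.     0.965]
 [-0.965  0.002  0.264]
 [-0.002 -1.     0.   ]]
[[382.20258 251.37082]
 [389.0987  173.2146 ]
 [457.76996 179.27383]
 [450.87384 257.43005]]
bin top [[ 345. -225.]
 [ 600. -253.]
 [ 580. -480.]
 [ 324. -448.]] [ 462.22946625 -351.41682339] [223.70648803 257.43157936 228.38300421 257.74921527]
bayLB [373. 398.  26.]
bayRB [369. 189.  26.]
LT [654. 389.  26.]
RT [647. 182.  26.]
```

View pics/crop1.png

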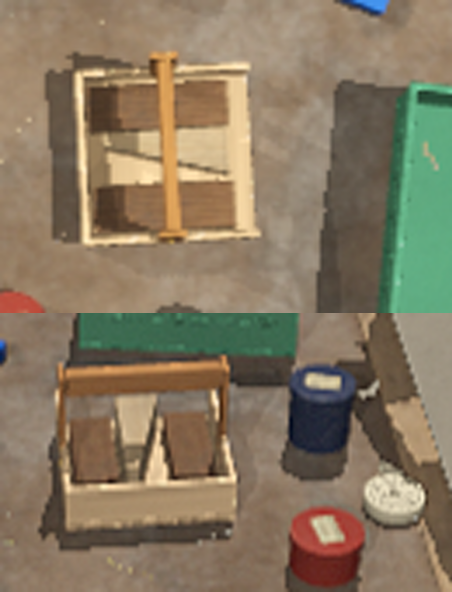

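Candidates for the mahogany rails: two dark blocks inside the tote at about (322,180) and (322,209) in the top view, and a blue one of the same shape at (368,141). The dark pair inside the tote are meant and the blue one is the decoy. The crop shows the tote's wall on the left (world +y) and its open edge on the right, facing the bin.

Run:
```python
from h import *
t=load('top0');s=load('side0')
def hm(d,x0,x1,y0,y1,fn):
    h=cv2.cvtColor(d['image'],cv2.COLOR_RGB2HSV); m=cv2.inRange(h,(8,130,110),(18,255,255))
    k=np.zeros_like(m);k[y0:y1,x0:x1]=m[y0:y1,x0:x1]
    c=max(cv2.findContours(k,0,2)[0],key=cv2.contourArea); r=cv2.minAreaRect(c);print(fn,r,cv2.boxPoints(r).round(1).tolist());return cv2.boxPoints(r),r
bt,rt=hm(t,290,360,155,230,'t'); bs,rs=hm(s,290,365,180,215,'s')
# long-axis end mids
def ends(b):
    e=np.linalg.norm(b-np.roll(b,-1,0),axis=1); i=np.argmin(e[:2]); return (b[i]+b[i+1])/2,(b[(i+2)%4]+b[(i+3)%4])/2
E=[onz(t,*p,125) for p in ends(bt)];print(np.round(E,1),np.linalg.norm(E[0]-E[1]),np.mean(E,0))
ang=np.arctan2(*(E[0]-E[1])[1::-1]);print('dir deg',np.degrees(ang))
# triangulate centres
c1,r1=ray(t,*rt[0]);c2,r2=ray(s,*rs[0])
k=np.linalg.lstsq(np.c_[r1,-r2],c2-c1,rcond=None)[0];print('tri',c1+k[0]*r1,c2+k[1]*r2)
# dock outline
h=cv2.cvtColor(t['image'],cv2.COLOR_RGB2HSV);print('dock hsv',h[200,225],h[243,225],'tbl',h[260,190],h[200,280])
m=cv2.inRange(h,(10,60,120),(28,200,255));m[:, :185]=0;m[:,268:]=0;m[:150]=0;m[252:]=0
m=cv2.morphologyEx(m,cv2.MORPH_OPEN,np.ones((3,3),np.uint8))
c=max(cv2.findContours(m,0,2)[0],key=cv2.contourArea);q=cv2.approxPolyDP(cv2.convexHull(c),6,True)[:,0].astype(float)
print('dock',q.tolist(),[onz(t,*p,26)[:2].round().tolist() for p in q])
```

```text
t ((323.4736022949219, 191.8924560546875), (54.122779846191406, 9.121816635131836), 87.51044464111328) [[317.70001220703125, 165.10000610351562], [326.8999938964844, 164.6999969482422], [329.20001220703125, 218.6999969482422], [320.1000061035156, 219.10000610351562]]
s ((325.9026184082031, 199.97430419921875), (22.953289031982422, 49.367618560791016), 86.34777069091797) [[300.5, 190.10000610351562], [349.79998779296875, 186.89999389648438], [351.29998779296875, 209.89999389648438], [302.0, 213.0]]
[[622.8 -31.3 125. ]
 [448.8 -38.  125. ]] 174.13907704635596 [535.7869355  -34.66171688 125.        ]
dir deg 2.190430832352274
tri [538.76582556 -35.42811433  91.47179058] [536.07661589 -35.0482264   91.17525884]
dock hsv [ 19  97 244] [ 18  99 232] tbl [ 16  75 157] [ 15  71 159]
dock [[267.0, 150.0], [263.0, 251.0], [185.0, 251.0], [185.0, 150.0]] [[693.0, 158.0], [345.0, 169.0], [347.0, 431.0], [693.0, 442.0]]
```

```bash
python3 -m creep '-0.03 0 0.038 0 0 0;-0.03 0 0.038 0 0 0;-0.03 0 0.038 0 0 0;-0.03 0 0.038 0 0 0;-0.03 0 0.038 0 0 0' 0.0912 60; python3 -m creep '-0.03 0 0.038 0 0 0;-0.03 0 0.038 0 0 0;-0.03 0 0.038 0 0 0;-0.03 0 0.038 0 0 0;0 0 0 0 0.12 0'
```

```text
time: 0.6
ee_pos: [296.3, -357.8, 218.0]
ee_rot: [-0.559, 0.434, -0.431, 0.56]
wrist_force: [1.5, 0.1, -0.3]
gripper_width: 90.8
time: 1.1
ee_pos: [417.6, -192.3, 217.3]
ee_rot: [-0.532, 0.466, -0.463, 0.534]
wrist_force: [-0.5, -1.2, 0.4]
gripper_width: 91.4
```

```bash
cat > go.py <<'E'
# usage: go.py x y z yaw_deg tilt_deg : remaining shift (m) and turn in tool axes. tilt>0 leans tool top to -y
import sys; from h import *
x,y,z,yaw,til=map(float,sys.argv[1:6]); s=monitor.read_state()
R=Ro.from_quat(s['ee_rot']); c,sn=np.cos(np.radians(yaw)),np.sin(np.radians(yaw))
Z=np.array([c,sn,0]);Y=np.array([0,0,-1.]);X=np.cross(Y,Z)
G=Ro.from_rotvec(Z*np.radians(til))*Ro.from_matrix(np.c_[X,Y,Z])
d=np.array([x,y,z])-s['ee_pos']
print('shift',(R.inv().apply(d)/1000).round(4),'turn',(R.inv()*G).as_rotvec().round(4),'| in goal axes',(G.inv().apply(d)/1000).round(4))
print('q',s['qpos'].round(2),'pos',s['ee_pos'].round(1),'F',s['wrist_force'].round(1),'w',round(float(s['gripper_width']),1),'t',round(float(s['time']),2))
E
python3 go.py 536 -35 220 2.2 0
```

```text
shift [-0.1395 -0.002   0.1389] turn [ 0.0015  0.0995 -0.0058] | in goal axes [-0.1526 -0.0027  0.1244]
q [-0.46  0.14  1.82  0.    1.19  0.97] pos [ 417.6 -192.3  217.3] F [-0.5 -1.2  0.4] w 91.4 t 1.1
```

```bash
python3 -m creep '0 0 0 0 0.1 -0.006;-0.038 0 0.031 0 0 0;-0.038 0 0.031 0 0 0;-0.038 0 0.031 0 0 0;-0.038 0 0.031 0 0 0'; python3 -m creep '0 0 0 0 0 0'; python3 go.py 536 -35 107 2.2 0;python3 - <<'E'
from h import *
d=shot('top','top1');e=shot('side','side1')
A=np.hstack([cv2.resize(d['image'][140:250,270:380],None,fx=3.6,fy=3.6),cv2.resize(e['image'][135:245,270:380],None,fx=3.6,fy=3.6)])
cv2.imwrite('pics/c2.png',A[:,:,::-1]);print(A.shape)
E
```

```text
time: 1.6
ee_pos: [536.8, -33.5, 215.4]
ee_rot: [0.509, -0.494, 0.492, -0.505]
wrist_force: [-0.1, -0.8, -0.1]
gripper_width: 91.0
time: 1.7
ee_pos: [539.6, -29.3, 214.6]
ee_rot: [0.509, -0.493, 0.491, -0.507]
wrist_force: [-1.0, -0.2, -0.4]
gripper_width: 91.1
shift [ 0.0055  0.1076 -0.0033] turn [ 0.0042 -0.0058  0.0006] | in goal axes [ 0.0056  0.1076 -0.0038]
q [-0.07  0.27  1.65 -0.    1.22  1.46] pos [539.6 -29.3 214.6] F [-1.  -0.2 -0.4] w 91.1 t 1.7
(396, 792, 3)
```

View pics/c2.png

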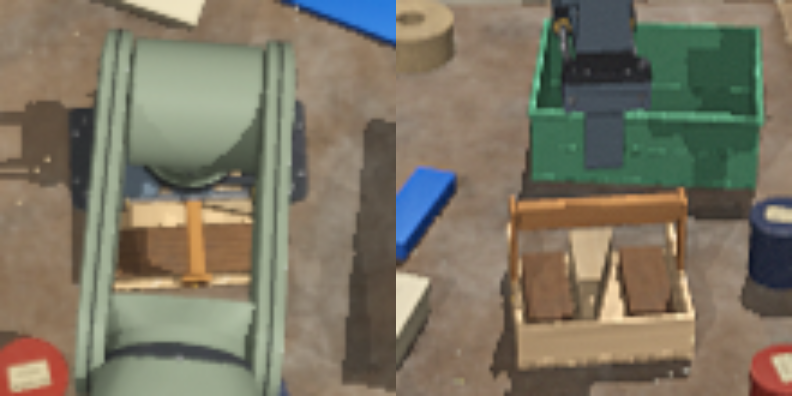

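Picture 4: the gripper stands over the handle (side view, finger at crop (603,140), bar centre at (600,210)). Next I descend and grip.

```bash
python3 -m creep '0.0025 0.03 -0.002 0.004 -0.006 0;0.0025 0.03 -0.002 0 0 0;0 0.027 0 0 0 0;0 0.015 0 0 0 0;0 0.003 0 0 0 0'; python3 go.py 536 -35 107 2.2 0
```

```text
time: 2.3
ee_pos: [528.0, -44.8, 107.6]
ee_rot: [0.509, -0.492, 0.493, -0.505]
wrist_force: [0.2, -0.1, 0.2]
gripper_width: 91.6
shift [-0.0096  0.0005  0.0083] turn [ 0.0033 -0.009   0.0052] | in goal axes [-0.0095  0.0006  0.0083]
q [-0.1   0.35  1.83 -0.01  0.96  1.44] pos [528.  -44.8 107.6] F [ 0.2 -0.1  0.2] w 91.6 t 2.3
```

```bash
python3 -m creep '-0.007 0 0.006 0.003 -0.009 0.005;0 0 0 0 0 0'; python3 go.py 536 -35 107 2.2 0
```

```text
time: 2.5
ee_pos: [533.4, -39.1, 108.2]
ee_rot: [0.509, -0.491, 0.491, -0.509]
wrist_force: [0.4, 0.3, 0.5]
gripper_width: 91.6
shift [-0.004   0.0012  0.0027] turn [ 0.0001 -0.0023  0.    ] | in goal axes [-0.004   0.0012  0.0027]
q [-0.09  0.36  1.82 -0.    0.96  1.44] pos [533.4 -39.1 108.2] F [0.4 0.3 0.5] w 91.6 t 2.5
```

```bash
python3 -m creep '-0.004 0.001 0.002 0 -0.002 0;0 0 0 0 0 0;0 0 0 0 0 0;0 0 0 0 0 0;0 0 0 0 0 0' 0.02 15; python3 -m creep '0 0 0 0 0 0;0 0 0 0 0 0;0 0 0 0 0 0;0 0 0 0 0 0;0 0 0 0 0 0' 0.0 60;  python3 go.py 536 -35 107 2.2 0
```

```text
time: 3.0
ee_pos: [537.4, -34.8, 110.4]
ee_rot: [-0.508, 0.488, -0.492, 0.511]
wrist_force: [-0.1, -0.4, 0.2]
gripper_width: 54.0
time: 3.5
ee_pos: [537.3, -35.3, 110.4]
ee_rot: [-0.509, 0.488, -0.492, 0.511]
wrist_force: [0.0, -3.8, -0.1]
gripper_width: 14.3
shift [-0.0004  0.0034 -0.0013] turn [-0.0058  0.0012  0.0023] | in goal axes [-0.0004  0.0034 -0.0012]
q [-0.09  0.36  1.82 -0.    0.96  1.45] pos [537.3 -35.3 110.4] F [ 0.  -3.8 -0.1] w 14.3 t 3.5
```

```bash
python3 -m creep '0 -0.006 0 0 0 0;0 -0.012 0 0 0 0;0 -0.018 0 0 0 0;0 -0.024 0 0 0 0;0 -0.024 0 0 0 0'; python3 -m creep '0 -0.024 0 0 0 0;0 -0.018 0 0 0 0;0 -0.012 0 0 0 0;0 -0.006 0 0 0 0;0 0 0 0 0 0';  python3 go.py 467 -309 250 -5.4 0
```

```text
time: 4.0
ee_pos: [531.1, -34.3, 191.6]
ee_rot: [0.513, -0.494, 0.487, -0.507]
wrist_force: [-0.6, -0.4, -6.4]
gripper_width: 13.7
time: 4.5
ee_pos: [531.2, -33.7, 258.3]
ee_rot: [0.512, -0.493, 0.487, -0.508]
wrist_force: [-0.5, -0.8, -6.5]
gripper_width: 13.7
shift [ 0.2726  0.0085 -0.0748] turn [ 0.0101  0.1333 -0.0013] | in goal axes [ 0.2801  0.0083 -0.038 ]
q [-0.09  0.24  1.59  0.    1.33  1.45] pos [531.2 -33.7 258.3] F [-0.5 -0.8 -6.5] w 13.7 t 4.5
```

```bash
python3 -m creep '0.006 0 -0.002 0.003 0 0;0.012 0.001 -0.003 0.003 0.01 0;0.018 0.001 -0.004 0.003 0.015 0;0.024 0.001 -0.006 0 0.015 0;0.026 0.001 -0.006 0 0.015 0'; python3 -m creep '0.026 0.001 -0.006 0 0.015 0;0.026 0.001 -0.005 0 0.015 0;0.024 0.001 -0.005 0 0.015 0;0.02 0 -0.004 0 0.01 0;0.016 0 -0.003 0 0.005 0';  python3 go.py 467 -309 250 -5.4 0
```

```text
time: 5.0
ee_pos: [508.3, -122.4, 249.8]
ee_rot: [-0.498, 0.507, -0.501, 0.495]
wrist_force: [1.2, -0.1, -7.1]
gripper_width: 13.2
time: 5.5
ee_pos: [473.2, -242.8, 241.2]
ee_rot: [-0.483, 0.526, -0.515, 0.475]
wrist_force: [0.3, -0.4, -5.6]
gripper_width: 13.8
shift [ 0.0665 -0.0089 -0.0009] turn [ 0.0199  0.0113 -0.0021] | in goal axes [ 0.0665 -0.0088  0.    ]
q [-0.49  0.25  1.62 -0.01  1.3   1.16] pos [ 473.2 -242.8  241.2] F [ 0.3 -0.4 -5.6] w 13.8 t 5.5
```

```bash
python3 -m creep '0.016 -0.002 0 0.005 0.005 0;0.016 -0.002 0 0.005 0.005 0;0.014 -0.002 0 0.005 0 0;0.01 -0.002 0 0.003 0 0;0.006 0 0 0 0 0';  python3 go.py 467 -309 250 -5.4 0
python3 - <<'E'
from h import *
d=shot('top','top3');e=shot('side','side3')
A=np.hstack([cv2.resize(d['image'][130:280,330:480],None,fx=2.66,fy=2.66),cv2.resize(e['image'][60:210,260:410],None,fx=2.66,fy=2.66)])
cv2.imwrite('pics/c3.png',A[:,:,::-1]);print(A.shape)
for a in [(-105,-125),(-105,125),(105,-125),(105,125)]:
    bx=np.array([.094,.996]);by=np.array([-.996,.094]);P=np.r_[np.array([462,-359])+a[0]*bx+a[1]*by,90]
    print(P.round(),(proj(d,P)-[330,130])*2.66,(proj(e,P)-[260,60])*2.66+[399,0])
E
```

```text
time: 6.0
ee_pos: [461.6, -311.6, 244.8]
ee_rot: [-0.476, 0.528, -0.521, 0.473]
wrist_force: [0.8, -0.0, -6.7]
gripper_width: 13.5
shift [-0.0031 -0.0053  0.0051] turn [ 0.0105 -0.0058 -0.0041] | in goal axes [-0.003  -0.0052  0.0051]
q [-0.61  0.28  1.56 -0.    1.31  1.06] pos [ 461.6 -311.6  244.8] F [ 0.8 -0.  -6.7] w 13.5 t 6.0
(399, 798, 3)
[ 577. -475.   90.] [335.96239377 133.56513555] [534.1386393 212.9599984]
[ 328. -452.   90.] [324.86798509 336.01259419] [690.20850095 217.27664756]
[ 596. -266.   90.] [167.92300679 118.20400928] [524.69373495 281.76929761]
[ 347. -243.   90.] [153.41660269 320.47208006] [695.43165264 286.73763688]
```

View pics/c3.png

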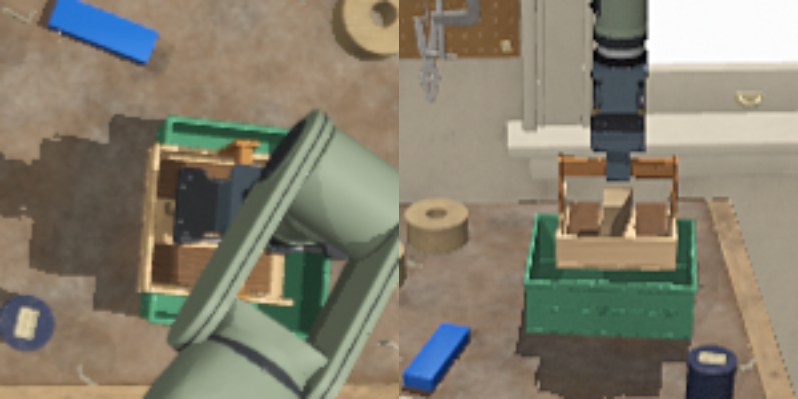

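Picture 5: the tote is level over the bin with all three offcuts aboard. The bin's projected rim corners fall on the image rim, for example (153,320) and (335,133) in the crop. Next I tip it.

```bash
python3 -m creep '0 0 0.003 0.005 0 0.05;0 0 0.002 0.005 0 0.08;0 0 0 0 0 0.08;0 0 0 0 0 0.08;0 0 0 0 0 0.08';  python3 go.py 464 -309 235 -5.4 45; python3 -m creep '0 0 0 0 0 0.08;0 0 0 0 0 0.08;0 0 0 0 0 0.05;0 0 0 0 0 0;0 0 0 0 0 0';  python3 go.py 464 -309 235 -5.4 45
```

```text
time: 6.6
ee_pos: [468.6, -307.2, 246.1]
ee_rot: [-0.367, 0.603, -0.422, 0.568]
wrist_force: [-0.7, 0.2, -6.6]
gripper_width: 13.6
shift [ 0.0062  0.0095 -0.0044] turn [-0.0009  0.0038  0.4008] | in goal axes [ 0.0094  0.0063 -0.0044]
q [-0.77  0.4   1.44  0.3   1.55  0.84] pos [ 468.6 -307.2  246.1] F [-0.7  0.2 -6.6] w 13.6 t 6.6
time: 7.1
ee_pos: [470.2, -310.3, 243.6]
ee_rot: [-0.304, 0.637, -0.361, 0.609]
wrist_force: [0.5, 0.8, -5.1]
gripper_width: 13.6
shift [ 0.0042  0.0075 -0.0063] turn [-0.      0.0055  0.1944] | in goal axes [ 0.0056  0.0066 -0.0063]
q [-0.84  0.49  1.38  0.42  1.69  0.78] pos [ 470.2 -310.3  243.6] F [ 0.5  0.8 -5.1] w 13.6 t 7.1
```

```bash
python3 -m creep '0.002 0.002 -0.002 0 0 0.08;0.002 0.002 -0.002 0 0 0.08;0 0 0 0 0 0.05;0 0 0 0 0 0.03;0 0 0 0 0 0';  python3 -m creep '0 0 0 0 0 0;0 0 0 0 0 0';python3 go.py 464 -309 235 -5.4 45;python3 - <<'E'
from h import *
d=shot('top','top4');e=shot('side','side4')
A=np.hstack([cv2.resize(d['image'][130:280,330:480],None,fx=2.66,fy=2.66),cv2.resize(e['image'][60:210,260:410],None,fx=2.66,fy=2.66)])
cv2.imwrite('pics/c4.png',A[:,:,::-1])
E
```

```text
time: 7.6
ee_pos: [468.9, -308.2, 243.0]
ee_rot: [-0.228, 0.665, -0.286, 0.651]
wrist_force: [-0.6, -0.3, -3.6]
gripper_width: 14.1
time: 7.8
ee_pos: [469.6, -307.7, 244.5]
ee_rot: [-0.229, 0.663, -0.287, 0.652]
wrist_force: [-0.1, -0.2, -1.8]
gripper_width: 13.7
shift [ 0.0081  0.0051 -0.0056] turn [-0.0017  0.0191 -0.037 ] | in goal axes [ 0.008   0.0055 -0.0054]
q [-0.9   0.58  1.35  0.55  1.83  0.72] pos [ 469.6 -307.7  244.5] F [-0.1 -0.2 -1.8] w 13.7 t 7.8
```

View pics/c4.png

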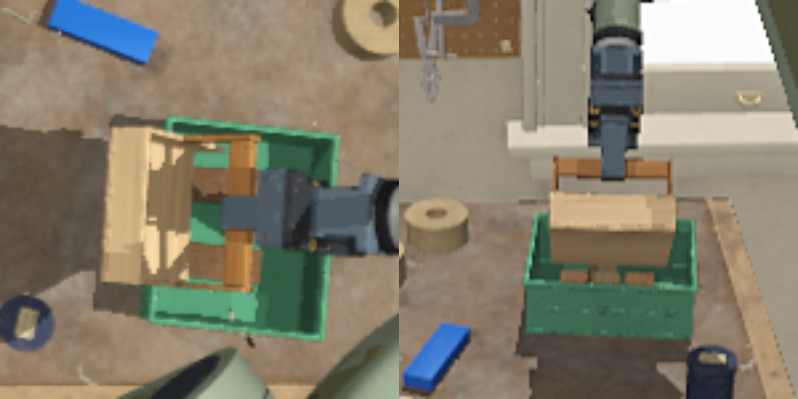

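Picture 6: all three offcuts are out of the tote, and their ends show below the lip inside the bin (side crop (575..640,275)). Next I lift straight up, still tilted.

```bash
python3 -m creep '-0.007 -0.007 0 0 0 0;-0.011 -0.011 0 0 0 0;-0.014 -0.014 0 0 0 0;-0.014 -0.014 0 0 0 0;-0.014 -0.014 0 0 0 0'; python3 -m creep '-0.01 -0.01 0 0 0 0;0 0 0 0 0 0;0 0 0 0 0 0';python3 go.py 464 -309 320 -5.4 0;python3 - <<'E'
from h import *
d=shot('top','top5');e=shot('side','side5')
A=np.hstack([cv2.resize(d['image'][130:280,330:480],None,fx=2.66,fy=2.66),cv2.resize(e['image'][60:210,260:410],None,fx=2.66,fy=2.66)])
cv2.imwrite('pics/c5.png',A[:,:,::-1])
E
```

```text
time: 8.4
ee_pos: [467.4, -309.7, 335.5]
ee_rot: [-0.23, 0.664, -0.286, 0.652]
wrist_force: [1.0, -0.9, -2.7]
gripper_width: 13.7
time: 8.7
ee_pos: [467.1, -310.5, 355.4]
ee_rot: [-0.231, 0.661, -0.289, 0.653]
wrist_force: [-0.7, 0.5, -3.2]
gripper_width: 13.7
shift [ 0.025   0.0251 -0.0039] turn [-0.0131  0.0215 -0.8171] | in goal axes [-0.0012  0.0354 -0.0032]
q [-0.91  0.52  1.17  0.6   2.03  0.84] pos [ 467.1 -310.5  355.4] F [-0.7  0.5 -3.2] w 13.7 t 8.7
```

View pics/c5.png

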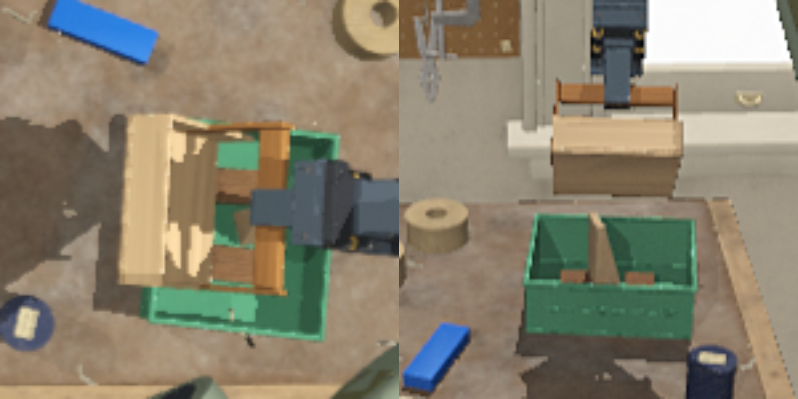

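Picture 7: the tote is empty. Both rails lie on the bin floor, and the wedge leans inside the bin (side crop (593,213) to (615,280)). Next I level the tote and measure the dock edges from the first image.

```bash
python3 -m creep '0 0 0 -0.006 0 -0.08;0 0 0 -0.006 0 -0.09;0 0 0 0 0.01 -0.09;0 0 0 0 0.01 -0.09;0 0 0 0 0 -0.09'; python3 -m creep '0 0 0 0 0 -0.09;0 0 0 0 0 -0.09;0 0 0 0 0 -0.09;0 0 0 0 0 -0.07;0 0 0 0 0 0';python3 go.py 467 -100 320 -3 0;python3 - <<'E'
from h import *
t=load('top0')
a=cv2.resize(t['image'][150:255,185:275],None,fx=5.6,fy=5.6,interpolation=cv2.INTER_CUBIC)
cv2.imwrite('pics/c6.png',a[:,:,::-1]);print(a.shape)
E
```

```text
time: 9.3
ee_pos: [465.4, -311.9, 346.1]
ee_rot: [-0.373, 0.607, -0.421, 0.561]
wrist_force: [0.2, 0.7, -2.4]
gripper_width: 13.5
time: 9.8
ee_pos: [463.3, -306.4, 341.8]
ee_rot: [-0.474, 0.537, -0.507, 0.48]
wrist_force: [0.4, -0.0, -2.6]
gripper_width: 13.6
shift [-0.205   0.0293 -0.0142] turn [ 0.0246 -0.0374 -0.0352] | in goal axes [-0.2063  0.0218 -0.0071]
q [-0.62  0.26  1.35  0.02  1.57  1.04] pos [ 463.3 -306.4  341.8] F [ 0.4 -0.  -2.6] w 13.6 t 9.8
(588, 504, 3)
```

View pics/c6.png

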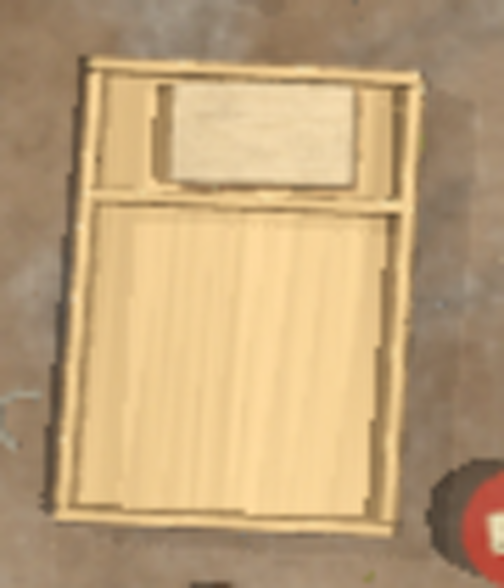

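Run:
```python
from h import *
t=load('top0')
P={k:onz(t,(u+.5)/5.6-.5+185,(v+.5)/5.6-.5+150,26)[:2] for k,(u,v) in dict(TL=(88,60),TR=(421,74),BR=(393,533),BL=(54,519),dL=(92,195),dR=(403,209)).items()}
for k in P: print(k,P[k].round(1))
n=lambda a:np.linalg.norm(a)
print('W',n(P['TL']-P['TR']),n(P['BL']-P['BR']),'L',n(P['TL']-P['BL']),n(P['TR']-P['BR']))
ax=(P['TL']+P['TR']-P['BL']-P['BR']);ax/=n(ax);print('yaw',np.degrees(np.arctan2(ax[1],ax[0])),np.degrees(np.arctan2(*(P['TL']-P['BL'])[::-1])),np.degrees(np.arctan2(*(P['TL']-P['TR'])[::-1]))-90)
ly=np.array([-ax[1],ax[0]])
print('c from BL',P['BL']+102*ax-102*ly,'from BR',P['BR']+102*ax+102*ly,'from TL', P['TL']-183*ax-102*ly)
```

```text
TL [656.6 388.1]
TR [647.6 183. ]
BR [366.4 196.6]
BL [375.7 400.9]
dL [572.7 383.4]
dR [563.6 193.1]
W 205.28523984226624 204.51847345278077 L 281.2526338520839 281.4886333057622
yaw -2.698134310071016 -2.6200860589712285 -2.538086725413237
c from BL [472.7686382  294.25272048] from BR [473.08130526 293.71921549] from TL [469.04320075 294.8118332 ]
```

```bash
python3 -m creep '-0.012 0.002 0 0.008 -0.012 -0.01;-0.024 0.003 0 0.008 -0.012 -0.01;-0.035 0.003 -0.001 0.008 -0.012 -0.01;-0.04 0.003 -0.001 0 0 -0.005;-0.04 0.003 -0.001 0 0 0'; python3 go.py 467 -100 320 -3 0
```

```text
time: 10.3
ee_pos: [468.2, -151.7, 324.1]
ee_rot: [-0.484, 0.52, -0.51, 0.485]
wrist_force: [0.7, -0.1, -2.9]
gripper_width: 13.5
shift [-0.0515  0.0047 -0.0043] turn [ 0.009 -0.009 -0.012] | in goal axes [-0.0516  0.0041 -0.0039]
q [-0.34  0.14  1.55  0.01  1.46  1.29] pos [ 468.2 -151.7  324.1] F [ 0.7 -0.1 -2.9] w 13.5 t 10.3
```

```bash
python3 -m creep '-0.042 0.002 -0.001 0.008 -0.01 -0.01;-0.042 0.002 0 0 0 0;-0.042 0.002 0 0 0 0;-0.042 0.002 0 0 0 0;-0.042 0.002 0 0 0 0'; python3 go.py 473 294 230 -2.6 0
```

```text
time: 10.8
ee_pos: [473.9, 68.0, 311.1]
ee_rot: [-0.486, 0.52, -0.507, 0.485]
wrist_force: [-0.5, 0.4, -2.7]
gripper_width: 13.5
shift [-0.2246  0.084  -0.0125] turn [ 0.0135 -0.0109 -0.0121] | in goal axes [-0.2257  0.0811 -0.0112]
q [0.11 0.13 1.6  0.01 1.43 1.73] pos [473.9  68.  311.1] F [-0.5  0.4 -2.7] w 13.5 t 10.8
```

```bash
python3 -m creep '-0.04 0.01 -0.002 0.01 -0.01 -0.01;-0.04 0.012 -0.002 0 0 0;-0.036 0.012 -0.002 0 0 0;-0.028 0.012 -0.002 0 0 0;-0.02 0.01 -0.001 0 0 0'; python3 go.py 473 294 230 -2.6 0
```

```text
time: 11.3
ee_pos: [467.9, 243.1, 251.4]
ee_rot: [-0.49, 0.517, -0.505, 0.487]
wrist_force: [0.1, -1.7, -3.3]
gripper_width: 14.0
shift [-0.0509  0.0218  0.0031] turn [ 0.0155 -0.0004 -0.0078] | in goal axes [-0.0511  0.0214  0.0028]
q [0.45 0.23 1.61 0.01 1.31 2.06] pos [467.9 243.1 251.4] F [ 0.1 -1.7 -3.3] w 14.0 t 11.3
```

```bash
python3 -m creep '-0.016 0.01 0.001 0.01 0 -0.006;-0.014 0.014 0.001 0.01 0 -0.003;-0.008 0.018 0 0.01 0 0;-0.004 0.018 0 0 0 0;0 0.01 0 0 0 0'; python3 -m creep '0 0 0 0 0 0'; python3 go.py 473 294 170 -2.6 0
python3 - <<'E'
from h import *
d=shot('top','top7');e=shot('side','side7')
A=np.hstack([cv2.resize(d['image'][145:265,175:295],None,fx=3.3,fy=3.3),cv2.resize(e['image'][210:330,280:400],None,fx=3.3,fy=3.3)])
cv2.imwrite('pics/c7.png',A[:,:,::-1])
E
```

```text
time: 11.8
ee_pos: [466.7, 289.8, 173.7]
ee_rot: [-0.489, 0.512, -0.511, 0.488]
wrist_force: [-0.6, -0.2, -2.3]
gripper_width: 13.6
time: 11.9
ee_pos: [465.2, 289.1, 171.7]
ee_rot: [-0.491, 0.512, -0.51, 0.486]
wrist_force: [0.2, -0.3, -3.2]
gripper_width: 13.7
shift [-0.0053  0.0017  0.0076] turn [ 0.0064 -0.0007  0.0026] | in goal axes [-0.0053  0.0017  0.0076]
q [0.53 0.32 1.7  0.   1.13 2.15] pos [465.2 289.1 171.7] F [ 0.2 -0.3 -3.2] w 13.7 t 11.9
```

View pics/c7.png

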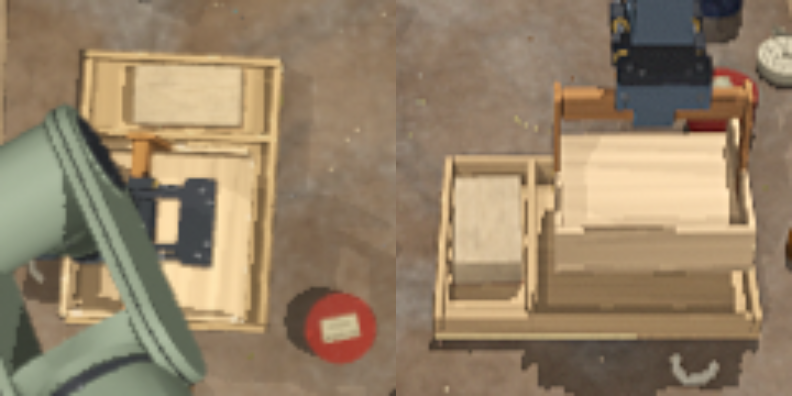

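Run:
```python
from h import *
e=load('side7');
P=[]
for u,v in [(555,270),(755,263),(555,228),(755,226)]:
    u=(u-396)/3.3+280;v=v/3.3+210; z=61.3 if len(P)<2 else 111; p=onz(e,u,v,z);P.append(p);print(p.round(1))
yaw=np.radians(-2.6);X=np.array([np.cos(yaw),np.sin(yaw)]);Y=np.array([-X[1],X[0]])
c=np.array([465.2,289.1])
for s in(1,-1): print('pred',c+85*Y+85*s*X, proj(e,np.r_[c+85*Y+85*s*X,61.3])*3.3-[280*3.3-396,210*3.3],proj(e,np.r_[c+85*Y+85*s*X,111])*3.3-[280*3.3-396,210*3.3])
# bay inner rim corners predicted in the side crop
b=np.array([471.5,294])
for sx in(1,-1):
  for sy in(1,-1): print('bay in',sx,sy,proj(e,np.r_[b+94*sx*X+94*sy*Y,26])*3.3-[280*3.3-396,210*3.3])
```

```text
[551.3 368.3  61.3]
[377.8 368.2  61.3]
[551.9 367.3 111. ]
[382.9 372.6 111. ]
pred [553.96835242 370.15664444] [552.02088714 271.6893221 ] [552.68513674 230.52865406]
pred [384.14335556 377.86835242] [749.51560266 271.62330267] [754.55240578 230.5357379 ]
bay in 1 1 [534.3244609  312.35934685]
bay in 1 -1 [533.91160062 162.50960358]
bay in -1 1 [751.30922553 312.20764274]
bay in -1 -1 [728.56963828 162.63523386]
```

```bash
python3 -m creep '-0.005 0.008 0.009 0.006 0 0.002;0 0.008 0 0 0 0;0 0.005 0 0 0 0;0 0 0 0 0 0'; python3 go.py 475 294.5 140 -2.6 0
```

```text
time: 12.4
ee_pos: [478.3, 294.4, 153.3]
ee_rot: [0.485, -0.511, 0.513, -0.491]
wrist_force: [0.5, -0.3, -3.3]
gripper_width: 13.6
shift [ 0.0001  0.0133 -0.0034] turn [-0.0075 -0.0029 -0.0046] | in goal axes [ 0.0001  0.0133 -0.0033]
q [ 0.53  0.35  1.71 -0.    1.08  2.15] pos [478.3 294.4 153.3] F [ 0.5 -0.3 -3.3] w 13.6 t 12.4
```

```bash
python3 -m creep '0 0.006 -0.003 -0.006 -0.003 -0.004;0 0.005 0 0 0 0;0 0 0 0 0 0'; python3 go.py 475 294.5 116.4 -2.6 0
python3 - <<'E'
from h import *
d=shot('top','top8');e=shot('side','side8')
A=np.hstack([cv2.resize(d['image'][165:255,185:275],None,fx=4.4,fy=4.4),cv2.resize(e['image'][230:320,310:400],None,fx=4.4,fy=4.4)])
cv2.imwrite('pics/c8.png',A[:,:,::-1])
E
```

```text
time: 12.7
ee_pos: [475.0, 294.5, 141.5]
ee_rot: [0.488, -0.511, 0.511, -0.489]
wrist_force: [-0.5, 0.5, -2.2]
gripper_width: 13.7
shift [ 0.      0.0251 -0.    ] turn [-0.001   0.0002 -0.0004] | in goal axes [0.     0.0251 0.    ]
q [ 0.53  0.36  1.72 -0.    1.06  2.15] pos [475.  294.5 141.5] F [-0.5  0.5 -2.2] w 13.7 t 12.7
```

View pics/c8.png

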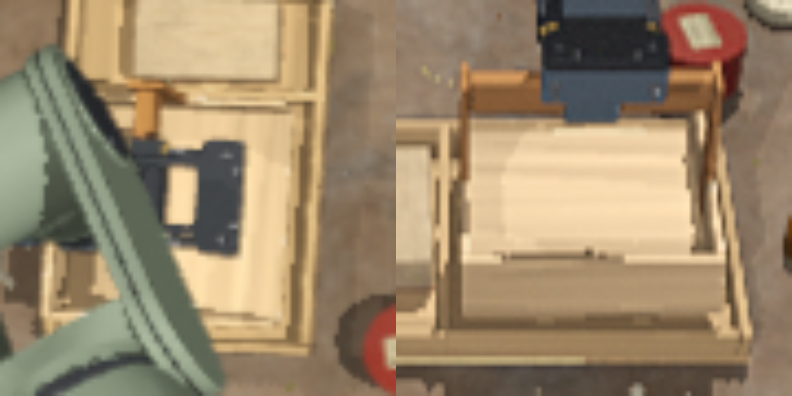

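Picture 10: the tote hovers in the bay with about 8 mm gaps at the divider (447→460) and at the right rim (728→740). Next I lower it gently.

```bash
python3 -m creep '0 0.005 0 0 0 0;0 0.005 0 0 0 0;0 0.003 0 0 0 0;0 0 0 0 0 0'; python3 go.py 475 294.5 116.4 -2.6 0
```

```text
time: 13.2
ee_pos: [475.6, 294.9, 128.5]
ee_rot: [0.488, -0.511, 0.511, -0.49]
wrist_force: [-1.3, -0.1, -2.7]
gripper_width: 13.7
shift [ 0.0004  0.0121 -0.0006] turn [-0.0028  0.0003 -0.0016] | in goal axes [ 0.0004  0.0121 -0.0006]
q [ 0.53  0.37  1.74 -0.    1.03  2.15] pos [475.6 294.9 128.5] F [-1.3 -0.1 -2.7] w 13.7 t 13.2
```

```bash
python3 -m creep '0 0.004 0 0 0 0;0 0.003 0 0 0 0;0 0.001 0 0 0 0;0 0 0 0 0 0'; python3 go.py 475 294.5 116.4 -2.6 0;  python3 -m creep '0 0.002 0 0 0 0;0 0 0 0 0 0'; python3 go.py 475 294.5 116.4 -2.6 0
```

```text
time: 13.6
ee_pos: [475.7, 294.9, 119.7]
ee_rot: [0.488, -0.511, 0.511, -0.49]
wrist_force: [0.5, -0.1, -2.3]
gripper_width: 13.8
shift [ 0.0005  0.0033 -0.0007] turn [-0.0028  0.0003 -0.0015] | in goal axes [ 0.0005  0.0033 -0.0007]
q [ 0.53  0.38  1.75 -0.    1.01  2.15] pos [475.7 294.9 119.7] F [ 0.5 -0.1 -2.3] w 13.8 t 13.6
time: 13.8
ee_pos: [475.8, 295.0, 117.7]
ee_rot: [0.487, -0.511, 0.512, -0.49]
wrist_force: [-0.1, 0.2, -3.5]
gripper_width: 13.3
shift [ 0.0005  0.0013 -0.0008] turn [-0.0031  0.0003 -0.0017] | in goal axes [ 0.0005  0.0013 -0.0008]
q [ 0.53  0.38  1.76 -0.    1.    2.15] pos [475.8 295.  117.7] F [-0.1  0.2 -3.5] w 13.3 t 13.8
```

```bash
python3 -m creep '0 0.001 0 0 0 0;0 0 0 0 0 0'; python3 -m creep '0 0.001 0 0 0 0;0 0 0 0 0 0';python3 -m creep '0 0.001 0 0 0 0;0 0 0 0 0 0'
```

```text
time: 14.0
ee_pos: [476.0, 295.1, 116.9]
ee_rot: [0.487, -0.511, 0.512, -0.49]
wrist_force: [-0.3, -0.8, -2.6]
gripper_width: 13.3
time: 14.2
ee_pos: [476.2, 295.4, 116.7]
ee_rot: [0.487, -0.511, 0.512, -0.49]
wrist_force: [-0.0, -0.3, -1.9]
gripper_width: 13.6
time: 14.4
ee_pos: [476.2, 295.5, 116.6]
ee_rot: [0.487, -0.511, 0.512, -0.491]
wrist_force: [0.7, -0.6, -1.3]
gripper_width: 13.9
```

```bash
python3 -m creep '0 0.002 0 0 0 0;0 0.001 0 0 0 0;0 0 0 0 0 0'; python3 -m creep '0 0.002 0 0 0 0;0 0.001 0 0 0 0;0 0 0 0 0 0'
```

```text
time: 14.7
ee_pos: [476.2, 295.5, 116.7]
ee_rot: [0.486, -0.51, 0.512, -0.491]
wrist_force: [0.2, -0.4, -1.7]
gripper_width: 14.1
time: 15.0
ee_pos: [476.2, 295.6, 116.6]
ee_rot: [0.486, -0.51, 0.512, -0.491]
wrist_force: [-0.0, -0.6, -0.4]
gripper_width: 13.9
```

The floor carries the tote at z 116.6 (expected 116.4). Now I release and retreat.

```bash
python3 -m creep '0 0 0 0 0 0;0 0 0 0 0 0;0 0 0 0 0 0;0 0 0 0 0 0;0 0 0 0 0 0' 0.07 10; python3 -m creep '0 -0.005 0 0 0 0;0 -0.015 0 0 0 0;0 -0.03 0 0 0 0;0 -0.04 0 0 0 0;0 -0.04 0 0 0 0'; python3 -m creep '0.04 -0.02 -0.02 0 0 0;0.04 -0.01 -0.02 0 0 0;0.04 0 -0.02 0 0 0;0.04 0 -0.02 0 0 0;0.04 0 -0.02 0 0 0';  python3 - <<'E'
from h import *
d=shot('top','top9');e=shot('side','side9')
A=np.hstack([cv2.resize(d['image'][145:275,180:475],None,fx=1.9,fy=1.9)]);B=cv2.resize(e['image'][120:330,280:420],None,fx=1.9,fy=1.9)
C=np.zeros((max(A.shape[0],B.shape[0]),A.shape[1]+B.shape[1],3),np.uint8)[:,:]
C[:A.shape[0],:A.shape[1]]=A;C[:B.shape[0],A.shape[1]:]=B;C=C[:600]
C=cv2.resize(C,None,fx=.96,fy=.96);print(C.shape);cv2.imwrite('pics/c9.png',C[:,:,::-1])
E
```

```text
time: 15.5
ee_pos: [477.3, 296.4, 115.6]
ee_rot: [0.485, -0.51, 0.512, -0.492]
wrist_force: [-0.6, -0.3, -1.1]
gripper_width: 51.1
time: 16.0
ee_pos: [473.2, 293.9, 244.0]
ee_rot: [-0.49, 0.512, -0.511, 0.487]
wrist_force: [0.3, 0.5, -0.4]
gripper_width: 69.6
time: 16.5
ee_pos: [367.3, 98.3, 282.3]
ee_rot: [0.485, -0.507, 0.511, -0.496]
wrist_force: [0.3, -0.3, 0.6]
gripper_width: 70.0
(383, 793, 3)
```

View pics/c9.png

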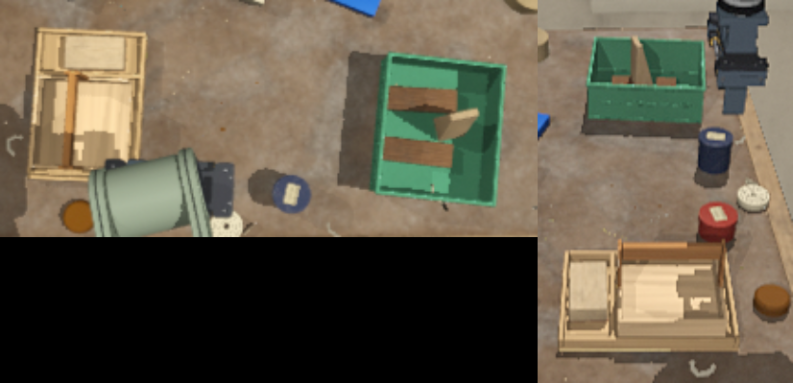

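Picture 11: the tote stands upright in the bay with even gaps. The two rails and the wedge are inside the bin, the bystanders have not moved, and the arm is clear.

```bash
python3 -m creep '0 0 0 0 0 0;0 0 0 0 0 0'; python3 -c "
from cell import job_done; print(job_done())"
```

```text
time: 16.8
ee_pos: [365.8, 96.2, 283.4]
ee_rot: [0.483, -0.508, 0.514, -0.495]
wrist_force: [1.1, -0.5, 0.6]
gripper_width: 70.2
the job is handed in; nothing more can be done
None
```

The job is done and handed in at about 17 s of the 59 s allowed. I lifted the tote by its handle and carried it level to the green bin. I tipped it to about 45° there, and all three offcuts slid in. The empty tote then went into the dock's big bay, and I let go once the floor carried its weight.

**Last checks:**
- **Bin:** all three offcuts are inside. The two rails lie flat on the bin floor; the wedge came to rest leaning up inside the bin rather than flat.
- **Tote:** it came down at tool height 116.6 mm, where I expected 116.4 mm for the bay floor. The last close look, just before it touched down, showed about 8 mm gaps at the divider and the opposite rim. In the final image it stands upright in the bay with even gaps.
- **Surroundings:** in the final picture the things in view, including the nearby tins, had not visibly moved. The arm stood clear, touching nothing, and wrist readings stayed under about 8 N throughout.

**One disagreement:** a side view before lowering put the tote about 3 mm off its expected spot along its handle, with a possible 1–2° tilt. I shifted the target by about 2 mm to allow for that. The tilt reading was inconsistent and did not show after landing.

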